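# Press an embedded sample flush through the guard window

### The job

With the fingertips, push the sample carriage fully in under the guarded hand press, up to its stop. Then reach down through the yellow-edged window of the clear guard, press the ball lever all the way down, hold it there for a good second so that the ram sets the green sample flush in its ring, then let the lever come back up and take the hand out. Only the fingers may touch the press or carriage; touch neither the guard with its window frame nor the polished sample, and do not move or pick up the loose red sample, eyepiece or tape.

Things in the scene. Friction and masses are not known exactly. Their poses are not given: they have to be found in the camera images.
- fixture: grey plate 215 x 168 x 8 mm fixed to the bench, carrying press, guard and slide; place and yaw vary. Origin on the bench under the press; x points away from the operator, y left along the slide, z up. The ram axis is at x = 10, y = 0 mm. An aluminium slide bed (x = -13 to 33 mm) sticks out left as far as y = 145 mm (its foot y = 119 to 145); with its guide lips it is 43 mm high
- guard: clear hood in an aluminium tube frame over the press, same origin and axes as fixture: x = -125 to 78, y = -90 to 66 mm (tubes 5 mm more). Front wall 179 mm high; from it a panel slopes up, away from the operator, at 18 degrees to z = 226 mm at x = 20 mm, then level to the back. Left side open below z = 96 mm for the carriage. Not to be touched
- window (a point): centre of the window in the sloped panel, on its outer face, at fixture x = -66, y = -26, z = 198 mm. Opening 92 mm along the slope, 96 mm across (along y), in a yellow surround 10 mm wide and 5 mm thick. Outward normal in fixture axes: (-0.309, 0, 0.951)
- ball (a point): centre of the dark ball, 20 mm in diameter, at the end of the press lever; it moves with the lever. Lever up: fixture x = -64, y = -26.5, z = 182 mm, its top about 6 mm below the window. Lever down: about 28 mm lower and 6 mm nearer the operator
- press_lever (a joint): lever angle, rad: 0 up, 0.28 fully down on a firm stop. It turns about a level axis along fixture y through x = 34, z = 145.5 mm, 104 mm from the ball; the ball goes down and slightly toward the operator. A spring brings it back up when let go. Pressing takes about 4 N at first, 6 to 11 N near the stop. Drives the ram down 52 mm per rad
- carriage (a joint): sample carriage on its slide, m: 0 fully out to the left, 0.085 home on its stop under the ram; moves along fixture -y. Starts at 0 to 0.02, takes about 2 N (more when pushed fast) and stays where it is left
- push_tab (a point): middle of the outer (left) face of the carriage's upright black push tab, 38 mm wide along fixture x, z = 36 to 76 mm; this point is at z = 62 mm. The face looks along fixture +y. With the carriage home it is at y = 133 mm, 67 mm left of the guard's side
- green_sample: green resin sample, 25 mm in diameter, 20 mm high, upright in the brass ring (35 mm outside, rim at z = 68 mm) on the carriage, 133 mm inward of the push tab's outer face; origin at the centre of its underside. Its top is polished: no fingers. The ram's foot, 28 mm in diameter, comes down on it
- sample_seat (a joint): how far the sample has been pressed into its ring, m: 0 is 8 mm proud, 0.008 is flush with the rim; it starts 4 to 8 mm proud and sticks where it is pressed to (about 4 N)
- red_sample: loose red resin sample, 30 mm in diameter, 16 mm high, on the bench near the carriage's outer end; origin at the centre of its underside; leave alone
- eyepiece: loose black eyepiece, 35 mm in diameter, 41 mm high, on the bench right of the guard; origin at the centre of its underside; leave alone
- tape: loose roll of tape, 72 mm in diameter, 18 mm high, on the bench right of the guard; origin at the centre of its underside; leave alone

How it is judged (in metres and radians):
On the way, in this order (a step that is already met when the one before it is completed fails the run):
1. the carriage is home under the ram (within 3 mm of its stop), the lever still up (value of joint carriage above 0.082 m and value of joint press_lever below 0.05 rad), for 0.2 s.
2. the lever is fully down (0.26 rad or more) for 0.7 s, the carriage home (value of joint press_lever above 0.26 rad and value of joint carriage above 0.082 m), for 0.7 s.
At the end, for the whole second after the job is handed in: the green sample is flush with its ring (at most 1.5 mm proud), the carriage is home within 3 mm and the lever is back up (under 0.05 rad) (all of step 1 and value of joint sample_seat above 0.0065 m); the robot touches nothing.
It fails at once if the guard or its window frame is touched (contact force between any of the fingers, the arm and guard above 0.5 N).
It fails at once if the green sample is touched by the robot (contact force between any of the fingers, the arm and green_sample above 0.3 N).
It fails at once if the red sample, the eyepiece or the tape is moved by more than 10 mm or lifted (distance of any of red_sample, eyepiece, tape from where it was at the start of the episode above 0.01 m).
It fails at once if the hand's body or the arm, not the fingers, touches the fixture (press, carriage, plate, guard) (contact force between the arm and fixture above 0.5 N).
It also fails if it takes over 40 s, if anything falls off the work surface, if the arm or the gripper's body presses on something with over 40 N, if the wrist force passes 120 N, or if a joint passes its speed limit or range.

### The arm

A 7-joint arm with a two-finger parallel gripper is mounted at the origin on a cart in front of the work surface, level with it; the furniture and walls round the work are solid. World frame = base frame: x ahead of the robot, y to its left, z up, the work surface at z = 0. Lengths are in m, angles in degrees, forces in N, time in s.
With the tool pointing down it reaches from about 0.425 to 0.8 m from the base axis. Payload 8.3 kg.
Tool frame: the origin (TCP) lies on the centre line of the jaws, within the pads' length; the fingertips stand 22 mm ahead of it and the grasp point (between the pads) lies 3 mm ahead of it; z points along the fingers, y is the line along which they close (so a half turn about z gives the same grasp; the last joint's range is limited). The gripper opens to 85 mm and grips with 20 to 120 N. Pads are 22 mm wide; open, the fingers measure 114 mm over their backs; the gripper's body (76 mm by 85 mm) begins 54 mm behind the grasp point. The pads swing forward as they close: fully open they stand 13 mm farther back than shut.
Start: joints at [63.776, 21.967, 0.94, 78.501, -0.361, 79.538, -2.664], TCP at [0.24, -0.577, 0.253] pointing down, gripper open.
Joint ranges: [-169.22, 169.22], [-14.56, 117.87], [-87.37, 89.26], [10.42, 133.3], [-82.24, 262.24], [0.94, 117.77], [-172.7, 172.7]. Speed limits (degrees/s): [136.94, 136.94, 172.46, 172.46, 180, 180, 180].

### API

Orientations are given as [roll, pitch, yaw] about the fixed x, y, z axes, in that order (R = Rz(yaw) Ry(pitch) Rx(roll)).
In Python, from workcell import readout, vision, job_done gives the robot as it stands.
- The arm moves only by the tool apply_moves, never from a script. Its argument "motion" is a list of rows, each a list of 2 entries, a list of its own where there are three numbers: the shift along the world's x, y, z in cm, then the turn, a rotation vector about the world's x, y, z in degrees. A call has 1 to 12 rows; each row shifts and turns the commanded pose from where the row before left it; what a row does not reach is not made up. A row lasts 1/8 s, in which the tool goes at most 62.5 mm and 10.7 degrees, less where a joint would pass 70% of its speed; a pose out of reach is approached as far as the arm can. A call with a gripper value outside its range is refused whole. "gripper" is the opening, from 0 (shut) to 1 (fully open), set as the call begins (left out, the last holds). The fingers move at their own pace and stop on an object; "squeeze" is the grip in N (left out, the last holds). Time passes only in rows, so rows that do not move let the fingers close. It gives the time, the measured TCP pose, the force, the opening and the grip force at its end, in the units of the state.
- readout.get_state(): the state, without advancing time (a new reading comes with each control period).
- vision.snapshot(name): name is "scene" or "side" or "wrist"; returns the picture (420x560x3 uint8, blue, green, red); there is no depth.
- vision.camera_info(name): a dict with "fx", "fy", "cx", "cy" (pixels), "dist_coeffs" ([k1, k2, p1, p2, k3] as OpenCV has them; the pictures are not rectified), "world_from_camera" (4x4, takes a point from camera to world coordinates); the wrist camera has in their place "tool_from_camera" (4x4, takes a point from camera to tool coordinates, whose origin is the TCP and whose axes are the flange's). Camera axes: x right, y down, z forward; pixel columns grow to the right and rows downward; lengths in m; the calibration is good to about 2 mm. A picture is of the moment at which its call begins: read the wrist's pose just before it. camera_info takes no time and is no camera call.
- job_done(): hands the job in; it is judged then, once.
Trained networks look in the newest picture that a camera, given by its name, has taken for a name from the list of things; names that differ only in an ending like _2 or _b are one class to them, and where a whole thing is asked for, a point or a joint stands for the part that bears it (a point fixed in the world has none). Each returns a list of dicts, best first, with "score" (0 to 1); they miss things now and then, are a little off and sometimes report something else, mostly with a low value. They report only what shows in the picture. A call takes as long as a camera call.
- vision.recognise(camera, query): "bbox" ([left, top, right, bottom] in pixels, round what is visible of it).
- vision.silhouettes(camera, query): "pixels" (420x560 bool, what is visible of it) and "bbox" ([left, top, right, bottom] in pixels, round what is visible of it).
- vision.spot_point(camera, query): "location" ([column, row] in pixels: a listed point, or the origin of a listed thing).
The state is a dict: "time": time; "joints": joint angles; "qvel": joint speeds; "effort": joint torques, N m; "tcp_pos": TCP position; "eef_rot": TCP orientation; "ft_force": force on the tool from outside, world axes, zero at the start; "ft_torque": the same for the moment, N m; "finger_gap": opening from 0.0 (shut) to 1.0 (fully open); "grasp_force": force on a finger pad.
Only numpy, scipy, OpenCV 4.12 (cv2) and the standard library are available. Lean on these libraries where they do the work, as an engineer would, in place of code of your own. Each camera call takes 0.05 s, during which the arm holds its last target. There are 200 camera calls.

## Working session

There is one attempt and no reset: what is moved stays moved. The work goes in short steps, Python scripts to look and compute and a tool call to move; the robot and the scene stay as the last step left them, time stands still between calls to the robot, and variables do not carry over. Pictures are saved under pics/ and viewed, at most 10 in all, crops included, and the job is handed in when it is done.

Besides the shell and the picture viewer there is one more tool, called after ">>>" as a command line: name --argument value ..., lists and objects as JSON in quotes. apply_moves: Moves the arm, as the interface text tells. Its arguments: {"type":"object","properties":{"motion":{"type":"array","items":{"type":"array"}},"gripper":{"type":"number"},"squeeze":{"type":"number"}},"required":["motion"]}

```bash
mkdir -p pics; ls; cat > h.py <<'E'
import numpy as np, cv2
from workcell import readout, vision, job_done
def P(cam,name):
    i=vision.snapshot(cam); cv2.imwrite(f'pics/{name}.png',i); return i
def cam(c):
    k=vision.camera_info(c)
    K=np.array([[k['fx'],0,k['cx']],[0,k['fy'],k['cy']],[0,0,1]]);D=np.array(k['dist_coeffs'],float)
    return K,D,np.array(k['world_from_camera'])if 'world_from_camera' in k else np.array(k['tool_from_camera'])
def ray(c,uv,T=None):
    K,D,M=cam(c)
    if T is not None: M=T@M
    n=cv2.undistortPoints(np.array([[uv]],float),K,D)[0,0]
    d=M[:3,:3]@np.array([n[0],n[1],1]);return M[:3,3],d/np.linalg.norm(d)
def proj(c,X,T=None):
    K,D,M=cam(c)
    if T is not None: M=T@M
    W=np.linalg.inv(M)
    return cv2.projectPoints(np.array(X,float).reshape(-1,3),cv2.Rodrigues(W[:3,:3])[0],W[:3,3],K,D)[0].reshape(-1,2)
def atz(c,uv,z,T=None):
    o,d=ray(c,uv,T);return o+d*(z-o[2])/d[2]
E
python3 - <<'E'
from h import *
a=P('scene','s0');b=P('side','d0')
for c in('scene','side'):
    print(c,cam(c)[2].round(3).tolist())
    for q in('window','ball','push_tab','green_sample','red_sample','eyepiece','tape','fixture','guard'):
        r=vision.spot_point(c,q); print(q,[(np.round(x['location'],1).tolist(),round(x['score'],2)) for x in r[:2]])
print(readout.get_state())
cv2.imwrite('pics/both.png',cv2.resize(np.hstack([a,b]),(800,300)))
E
```

```text
pics
scene [[-0.784, -0.55, 0.289, 0.251], [-0.621, 0.685, -0.382, 0.31], [0.012, -0.479, -0.878, 1.053], [0.0, 0.0, 0.0, 1.0]]
window [([313.7, 202.0], 0.83), ([277.8, 239.8], 0.2)]
ball [([313.2, 202.5], 0.65)]
push_tab [([278.7, 238.2], 0.57), ([220.1, 310.7], 0.55)]
green_sample [([259.9, 255.4], 0.62)]
red_sample [([246.2, 354.2], 0.55)]
eyepiece [([363.0, 174.8], 0.58)]
tape [([322.7, 149.3], 0.79)]
fixture [([278.6, 239.6], 0.7)]
guard [([312.0, 201.6], 0.69), ([279.2, 240.3], 0.65)]
side [[0.323, -0.829, 0.456, 0.037], [-0.946, -0.281, 0.16, -0.261], [-0.005, -0.483, -0.876, 1.108], [0.0, 0.0, 0.0, 1.0]]
window [([397.4, 236.5], 0.71)]
ball [([287.2, 216.4], 0.53), ([159.1, 243.6], 0.2)]
push_tab [([189.2, 196.4], 0.82)]
green_sample []
red_sample [([160.8, 242.9], 0.66)]
eyepiece [([380.8, 283.1], 0.79)]
tape [([397.4, 233.6], 0.56)]
fixture [([278.4, 223.4], 0.69)]
guard [([395.8, 233.6], 0.67)]
{'time': 1.0, 'joints': array([63.77483422, 21.96578684,  0.93909329, 78.50316494, -0.3628456 ,
       79.53805918, -2.66539485]), 'qvel': array([ 0.01351015,  0.02031232,  0.07416269, -0.15914916, -0.04815987,
        0.02758334,  0.06611564]), 'effort': array([ 4.43707122e-04, -6.27352023e+01,  8.42828248e-01, -3.72087049e+01,
        1.64429995e-02,  2.86122551e-03,  7.58842862e-05]), 'tcp_pos': array([ 0.24044222, -0.57686264,  0.25327712]), 'eef_rot': array([-1.79995604e+02, -5.35306361e-03,  2.26229250e+01]), 'ft_force': array([ 0.24922056,  0.15965642, -0.32351648]), 'ft_torque': array([ 0.00601596, -0.04499352,  0.04211002]), 'grasp_force': 0.0, 'finger_gap': 0.9966389437011863}
```

View pics/s0.png

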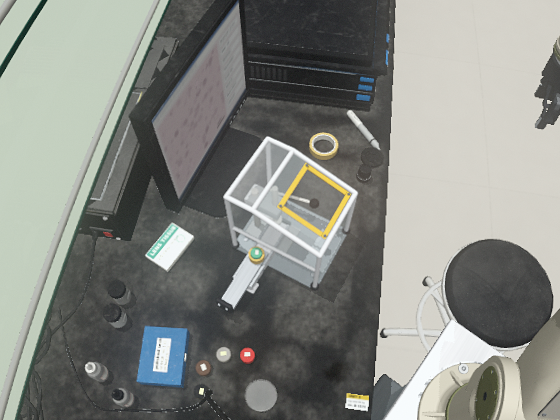

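View pics/d0.png

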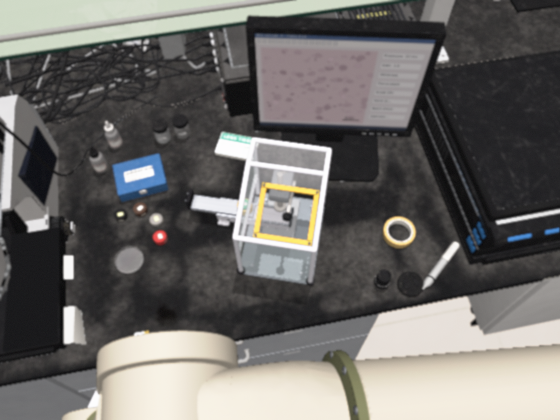

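The scene picture shows the guard's yellow window around (315,202), with the ball at (313,203) inside it. The green sample is at (258,255), the push tab near (222,306) and the red sample at (247,354). In the side picture the window is centred near (287,213), and the tab at (190,200).

```bash
cat > fit.py <<'E'
from h import *
from scipy.optimize import least_squares
nrm=np.array([-.309,0,.951]);s=np.array([.951,0,.309]);yy=np.array([0,1,0]);wc=np.array([-66,-26,198.])
C=np.array([wc+nrm*5+s*a*56+yy*b*58 for a,b in((-1,-1),(-1,1),(1,1),(1,-1))])/1e3
def quad(img):
    h=cv2.cvtColor(img,cv2.COLOR_BGR2HSV);m=cv2.inRange(h,(20,130,110),(35,255,255))
    m=cv2.morphologyEx(m,cv2.MORPH_CLOSE,np.ones((5,5)))
    c=max(cv2.findContours(m,cv2.RETR_EXTERNAL,2)[0],key=lambda c:cv2.boundingRect(c)[2]*cv2.boundingRect(c)[3])
    hull=cv2.convexHull(c)
    for e in np.arange(1,15,.5):
        q=cv2.approxPolyDP(hull,e,True)
        if len(q)<=4: break
    return q.reshape(-1,2).astype(float)
def W(p,X):
    c,s_=np.cos(p[2]),np.sin(p[2]);X=np.atleast_2d(X)
    return X@np.array([[c,-s_,0],[s_,c,0],[0,0,1]]).T+[p[0],p[1],0]
def fit(obs,p0):
    def f(p):
        r=[]
        for c,q in obs:
            u=proj(c,W(p,C)); d=np.linalg.norm(u[:,None]-q[None],axis=2); r.append((u-q[d.argmin(1)]).ravel())
        return np.concatenate(r)
    return min((least_squares(f,[p0[0],p0[1],y]) for y in np.radians(np.arange(-180,180,30))),key=lambda r:r.cost)
E
python3 - <<'E'
from fit import *
q=[(c,quad(cv2.imread(f'pics/{n}.png'))) for c,n in(('scene','s0'),('side','d0'))]
print(q)
p0=atz('scene',(280,240),.05)
for o in(q,q[:1],q[1:]):
    r=fit(o,p0);p=r.x;print(p[:2].round(4),np.degrees(p[2]).round(2),np.sqrt(r.cost*2/len(r.fun)).round(2), r.fun.round(1))
    if len(o)==2:
        pp=p
        for n,X in dict(ball=(-64,-26.5,182),tab0=(10,218,62),tabhome=(10,133,62),ring0=(10,85,70),foot=(10,145,43)).items():
            w=W(p,np.array(X)/1e3);print(n,w.round(3),proj('scene',w).round(0),proj('side',w).round(0))
for n,z in(('red_sample',0),('eyepiece',0),('tape',0),('push_tab',.062),('ball',.182)):
    for c in('scene','side'):
        vision.snapshot(c)
        r=vision.spot_point(c,n)
        for x in r[:2]:
            w=atz(c,x['location'],z); print(n,c,x['location'],w.round(3),'fix',(W([0,0,-pp[2]],w-[pp[0],pp[1],0])[0]*1e3).round(0))
E
```

```text
[('scene', array([[305., 163.],
       [350., 194.],
       [324., 238.],
       [278., 207.]])), ('side', array([[262., 186.],
       [318., 193.],
       [310., 242.],
       [257., 236.]]))]
[ 0.5646 -0.0735] 10.22 2.58 [ 2.1 -2.5  2.6 -0.2 -0.7 -1.5  0.5 -2.5  0.7  3.3 -5.5  1.3 -2.  -4.2
  0.1 -3.8]
ball [[ 0.506 -0.111  0.182]] [[314. 203.]] [[285. 217.]]
tab0 [[0.536 0.143 0.062]] [[223. 309.]] [[184. 199.]]
tabhome [[0.551 0.059 0.062]] [[244. 274.]] [[221. 204.]]
ring0 [[0.559 0.012 0.07 ]] [[256. 254.]] [[241. 205.]]
foot [[0.549 0.071 0.043]] [[242. 282.]] [[216. 207.]]
[ 0.5644 -0.0699] 9.63 1.17 [ 1.2 -0.6  1.1  1.6 -2.  -0.2 -0.2 -1.1]
[ 0.4599 -0.0572] 105.58 2.48 [-3.4  0.8  3.1  3.6  0.3 -1.  -0.2 -3.6]
red_sample scene [247.1, 356.9] [0.446 0.18  0.   ] fix [-72. 271.   0.]
red_sample side [159.7, 238.3] [0.45  0.179 0.   ] fix [-68. 269.   0.]
eyepiece scene [324.8, 149.1] [ 0.631 -0.341  0.   ] fix [  18. -275.    0.]
eyepiece scene [365.3, 176.7] [ 0.504 -0.337  0.   ] fix [-106. -249.    0.]
eyepiece side [159.4, 241.9] [0.441 0.176 0.   ] fix [-77. 267.   0.]
eyepiece side [378.7, 281.6] [ 0.509 -0.331  0.   ] fix [-100. -244.    0.]
tape scene [324.0, 148.6] [ 0.634 -0.341  0.   ] fix [  21. -276.    0.]
tape side [396.7, 234.1] [ 0.638 -0.343  0.   ] fix [  24. -278.    0.]
push_tab scene [220.3, 311.0] [0.537 0.151 0.062] fix [ 13. 225.  62.]
push_tab scene [281.2, 237.7] [ 0.544 -0.055  0.062] fix [-17.  22.  62.]
push_tab side [188.8, 195.4] [0.548 0.137 0.062] fix [ 21. 210.  62.]
ball scene [311.7, 202.3] [ 0.51  -0.109  0.182] fix [-60. -25. 182.]
ball side [285.6, 215.3] [ 0.509 -0.11   0.182] fix [-61. -26. 182.]
ball side [378.7, 283.5] [ 0.428 -0.32   0.182] fix [-178. -219.  182.]
```

>>> apply_moves --motion '[[[1, 2, 3], [0, 0, 0]], [[2, 4, 2], [0, 0, -1]], [[2, 4.2, 1.2], [0, 0, -1.5]], [[2, 4.2, 1.2], [0, 0, -1.5]], [[2, 4.2, 1.2], [0, 0, -1.5]], [[2, 4.2, 1.2], [0, 0, -1.5]], [[2, 4.2, 1.2], [0, 0, -1.5]], [[2, 4.2, 1.2], [0, 0, -1.5]], [[2, 4.2, 1.2], [0, 0, -1.5]], [[2, 4.2, 1.2], [0, 0, -1]], [[2, 4, 1], [0, 0, -1]], [[2, 3, 1], [0, 0, 0]]]' --gripper 0

```text
time: 3.5
tcp_pos: [0.4709, -0.1089, 0.4201]
eef_rot: [180.0, -0.1, 9.2]
ft_force: [0.8, -0.7, -0.3]
finger_gap: -0.001
grasp_force: 0.0
```

```bash
cat > wl.py <<'E'
from fit import *
from scipy.spatial.transform import Rotation as R
def TT():
    s=readout.get_state();T=np.eye(4);T[:3,:3]=R.from_euler('xyz',s['eef_rot'],degrees=True).as_matrix();T[:3,3]=s['tcp_pos'];return T
E
python3 - <<'E'
from wl import *
T=TT();i=P('wrist','w1');s=readout.get_state();print(s['time'],s['tcp_pos'],s['eef_rot'],s['finger_gap'],s['qvel'].round(1))
print(cam('wrist')[2].round(3).tolist())
np.save('T1.npy',T)
for q in('window','ball','push_tab','green_sample','guard'):
    r=vision.spot_point('wrist',q); print(q,[(np.round(x['location'],1).tolist(),round(x['score'],2)) for x in r[:2]])
try: print(quad(i))
except Exception as e: print(e)
print(proj('wrist',W([.565,-.0725,np.radians(10)],C),T))
E
```

```text
3.55 [ 0.47295821 -0.10435967  0.42095443] [-179.93778231   -0.18318375    9.52054946] -0.0027041829659933663 [ 1.7 -1.4  1.5  2.6 -1.3 -1.4  7. ]
[[-0.001, -0.949, -0.315, 0.081], [1.0, -0.001, -0.0, 0.0], [0.0, -0.315, 0.949, -0.122], [0.0, 0.0, 0.0, 1.0]]
window []
ball []
push_tab [([122.5, 88.0], 0.71)]
green_sample []
guard []
[[339. 105.]
 [328. 190.]
 [236. 190.]
 [228. 105.]]
[[328.60047254 195.14213916]
 [234.09013749 196.52716672]
 [223.70042346 105.24421087]
 [338.00497482 103.49637704]]
```

View pics/w1.png

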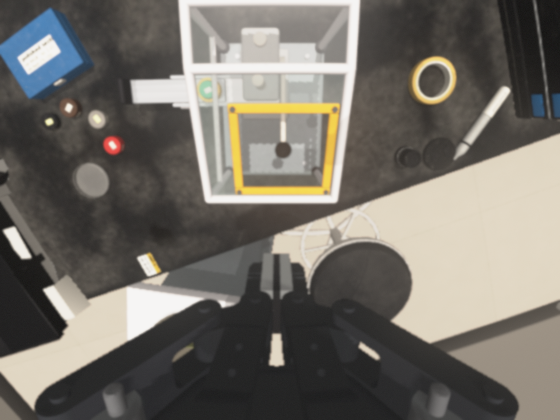

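The wrist picture shows the window centred near (283,148) with the ball at (284,150) inside it. The tab is at (124,91), and the closed fingers are at the bottom of the frame.

```bash
cat >> wl.py <<'E'
def fitw(q,T,p0,off=5.,extra=(),useq=True):
    # extra: (fixture mm point, pixel)
    Cc=C+nrm*(off-5)/1e3
    def f(p):
        u=proj('wrist',W(p,Cc),T); d=np.linalg.norm(u[:,None]-q[None],axis=2); r=[(u-q[d.argmin(1)]).ravel()] if useq else []
        for X,uv in extra: r.append((proj('wrist',W(p,np.array(X)/1e3),T)-uv).ravel())
        return np.concatenate(r)
    return least_squares(f,p0)
E
python3 - <<'E'
from wl import *
T=TT();i=P('wrist','w2');s=readout.get_state();print(s['time'],s['tcp_pos'],s['eef_rot'])
q=quad(i);print(q);p0=[.565,-.0725,.17]
g=cv2.cvtColor(i,cv2.COLOR_BGR2GRAY);x0,y0,x1,y1=q[:,0].min()+14,q[:,1].min()+14,q[:,0].max()-14,q[:,1].max()-14
sub=g[int(y0):int(y1),int(x0):int(x1)];m=(sub<60).astype(np.uint8);n,_,st,ce=cv2.connectedComponentsWithStats(m)
for k in range(1,n):
    if st[k,4]>40: print('blob',st[k],ce[k]+[int(x0),int(y0)])
for off in(0,5):
    r=fitw(q,T,p0,off);print(r.x[:2].round(4),np.degrees(r.x[2]).round(2),r.fun.round(1),'ball',proj('wrist',W(r.x,np.array([-64,-26.5,182])/1e3),T).round(1),W(r.x,np.array([-64,-26.5,182])/1e3))
    for y in(218,200): print(proj('wrist',W(r.x,np.array([10,y,76])/1e3),T).round(1))
E
```

```text
3.85 [ 0.46989633 -0.11212195  0.41902315] [1.79991247e+02 3.20443797e-02 9.00069475e+00]
[[336. 103.]
 [327. 189.]
 [233. 188.]
 [226. 103.]]
[ 0.5668 -0.076 ] 8.79 [-0.1  3.1 -0.   3.8 -1.7 -2.8  1.8 -2.3] ball [[280.7 146.8]] [[ 0.50756747 -0.11196419  0.182     ]]
[[112.9  87.6]]
[[124.8  87.3]]
[ 0.5686 -0.0756] 8.8 [ 0.5  3.8 -0.6  4.6 -2.5 -3.3  2.6 -2.8] ball [[280.7 145.2]] [[ 0.50944468 -0.11160419  0.182     ]]
[[112.7  86.2]]
[[124.6  86. ]]
```

>>> apply_moves --motion '[[[0.6, 3, 0], [-1.5, -0.2, 0]], [[1, 5, 0], [-2.5, -0.4, 0]], [[1, 5.2, 0], [-2.5, -0.4, 0]], [[1, 5.2, 0], [-2.5, -0.4, 0]], [[1, 5.2, -2], [-2.5, -0.4, 0]], [[1, 4, -4], [-2, -0.4, 0]], [[0.7, 3, -5], [-1.5, -0.2, 0]], [[0, 0, -5.5], [0, 0, 0]], [[0, 0, -5], [0, 0, 0]], [[0, 0, -3], [0, 0, 0]], [[0, 0, 0], [0, 0, 0]]]'

```text
time: 5.22
tcp_pos: [0.5325, 0.1929, 0.1718]
eef_rot: [164.7, 0.3, 9.0]
ft_force: [0.1, -0.9, 0.8]
finger_gap: 0.001
grasp_force: 0.0
```

```bash
python3 - <<'E'
from wl import *
T=TT();i=P('wrist','w3');s=readout.get_state();print(s['time'],s['tcp_pos'],s['eef_rot'],s['joints'].round(0),s['ft_force'].round(1))
r=vision.spot_point('wrist','push_tab');print(r[:2]);print(vision.recognise('wrist','push_tab')[:2])
for x in r[:2]:
    w=atz('wrist',x['location'],.062,T);print(w)
print(T[:3,3]+T[:3,2]*.022)
E
```

```text
5.275 [0.53340904 0.19379331 0.17399834] [1.64758207e+02 1.05229674e-01 9.03029893e+00] [  -4.   26.  -37.   90.   29.   79. -128.] [ 0.1  0.2 -0.2]
[{'location': [305.0, 204.9], 'score': 0.74}]
[{'bbox': [296.2, 176.6, 452.5, 235.8], 'score': 0.84}]
[0.54355801 0.13802938 0.062     ]
[0.53328519 0.1871111  0.1505728 ]
```

View pics/w3.png

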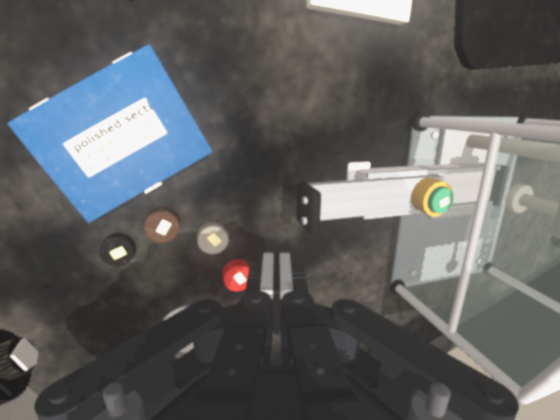

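The tab's outer face is at about (305,203), with the carriage almost fully out. The red sample is at (236,275), under the hand but well below the fingers.

>>> apply_moves --motion '[[[0.2, 0, -3.5], [0, 0, 0]], [[0, 0, -4], [0, 0, 0]], [[0, 0, -1.8], [0, 0, 0]], [[0.2, -1.3, 0], [0, 0, 0]], [[0.2, -1.3, 0], [0, 0, 0]], [[0.16, -1, 0], [0, 0, 0]], [[0.16, -1, 0], [0, 0, 0]], [[0.16, -1, 0], [0, 0, 0]], [[0.16, -1, 0], [0, 0, 0]], [[0.16, -1, 0], [0, 0, 0]], [[0.16, -1, 0], [0, 0, 0]], [[0, 0, 0], [0, 0, 0]]]'

```text
time: 6.88
tcp_pos: [0.549, 0.1073, 0.081]
eef_rot: [164.7, 0.1, 9.0]
ft_force: [-0.5, -0.0, -0.2]
finger_gap: 0.0
grasp_force: 0.0
```

```bash
python3 - <<'E'
from wl import *
T=TT();i=P('wrist','w4');P('scene','s4');s=readout.get_state();print(s['time'],s['tcp_pos'],s['eef_rot'],s['joints'].round(0),s['ft_force'].round(1))
print(vision.recognise('wrist','push_tab')[:2],vision.recognise('scene','push_tab')[:2])
print(T[:3,3]+T[:3,2]*.022)
a=cv2.imread('pics/s4.png')[200:340,160:360];cv2.imwrite('pics/s4w.png',np.hstack([cv2.resize(i,(400,300)),cv2.resize(a,(400,300))]))
E
```

```text
6.975 [0.54862629 0.10839325 0.08087794] [1.64774497e+02 7.45052990e-02 9.06628679e+00] [   3.   29.  -34.   99.   33.   66. -125.] [-0.1 -0.2 -0.2]
[{'bbox': [286.7, 204.3, 506.4, 305.5], 'score': 0.94}] [{'bbox': [226.7, 139.3, 338.5, 290.7], 'score': 0.65}, {'bbox': [235.8, 285.7, 252.4, 295.2], 'score': 0.63}]
[0.54987413 0.10152766 0.0597789 ]
```

View pics/s4w.png

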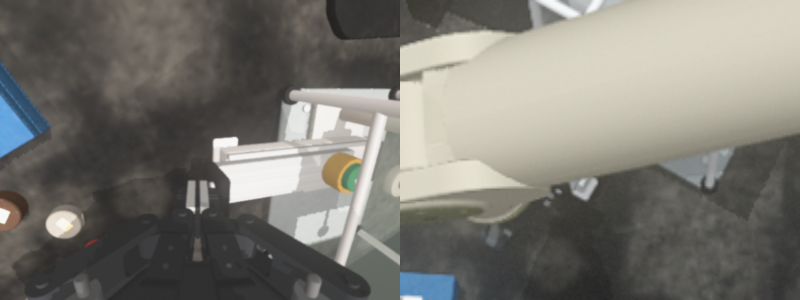

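The fingers rest against the tab, at about (205,190) in the left half of the picture, and the carriage has moved in. The scene view is covered by the arm. I'll keep pushing until the force rises.

>>> apply_moves --motion '[[[0.13, -0.8, 0], [0, 0, 0]], [[0.13, -0.8, 0], [0, 0, 0]], [[0.13, -0.8, 0], [0, 0, 0]], [[0.06, -0.4, 0], [0, 0, 0]]]'

```text
time: 7.58
tcp_pos: [0.5535, 0.0801, 0.0811]
eef_rot: [164.8, 0.0, 9.1]
ft_force: [-0.9, 1.8, -1.2]
finger_gap: 0.002
grasp_force: 1.1
```

>>> apply_moves --motion '[[[0.06, -0.4, 0], [0, 0, 0]], [[0.06, -0.4, 0], [0, 0, 0]]]'

```text
time: 7.82
tcp_pos: [0.5546, 0.0733, 0.0811]
eef_rot: [164.9, 0.0, 9.1]
ft_force: [-2.9, 12.4, -0.7]
finger_gap: -0.0
grasp_force: 7.2
```

>>> apply_moves --motion '[[[0.05, -0.3, 0], [0, 0, 0]], [[0, 0, 0], [0, 0, 0]], [[0, 0, 0], [0, 0, 0]]]'

```text
time: 8.2
tcp_pos: [0.5546, 0.0734, 0.0812]
eef_rot: [165.0, -0.0, 9.3]
ft_force: [-4.8, 9.6, -0.9]
finger_gap: -0.005
grasp_force: 5.1
```

>>> apply_moves --motion '[[[-0.3, 2, 0], [0, 0, 0]], [[-0.6, 4, 1], [0, 0, 0]], [[0, 0, 5], [0, 0, 0]], [[0, 0, 5.5], [0, 0, 0]], [[0, 0, 5.5], [0, 0, 0]], [[0, 0, 5.5], [0, 0, 0]], [[0, 0, 5.5], [2, 0.3, 0]], [[-0.7, -4, 1], [3, 0.5, 0]], [[-0.7, -5, 0], [3, 0.5, 0]], [[-0.7, -5, 0], [3, 0.5, 0]], [[-0.7, -5, 0], [2, 0.3, 0]], [[-0.7, -3, 0], [2, 0.3, 0]]]'

```text
time: 9.7
tcp_pos: [0.5106, -0.093, 0.3716]
eef_rot: [180.0, 0.0, 8.9]
ft_force: [0.4, -0.0, 0.8]
finger_gap: -0.002
grasp_force: 0.0
```

>>> apply_moves --motion '[[[-3, -2, 0], [0, 0, 0]], [[-1, -0.4, 0], [0, 0, 0]], [[0, 0, 0], [0, 0, 0]], [[0, 0, 0], [0, 0, 0]]]'

```text
time: 10.2
tcp_pos: [0.4719, -0.1126, 0.3714]
eef_rot: [180.0, -0.0, 9.2]
ft_force: [0.1, 0.8, -0.5]
finger_gap: 0.001
grasp_force: 0.0
```

```bash
python3 - <<'E'
from wl import *
T=TT();i=P('wrist','w5');s=readout.get_state();print(s['time'],s['tcp_pos'],s['eef_rot'],s['joints'].round(0),s['ft_force'].round(1))
q=quad(i);print(q);p0=[.566,-.0745,.163]
for off in(0,5):
    r=fitw(q,T,p0,off);print(r.x[:2].round(4),np.degrees(r.x[2]).round(2),r.fun.round(1),'ball',proj('wrist',W(r.x,np.array([-64,-26.5,182])/1e3),T).round(1),W(r.x,np.array([-64,-26.5,182])/1e3))
for n in('ball','window'):
    x=vision.spot_point('wrist',n)[:2]; print(n,x,[atz('wrist',k['location'],.182 if n=='ball' else .198,T) for k in x])
print('tab',[(k,atz('wrist',k['location'],.062,T)) for k in vision.spot_point('wrist','push_tab')[:1]])
E
```

```text
10.25 [ 0.47187327 -0.11265531  0.37130543] [-1.79990495e+02 -1.40004026e-02  9.24274381e+00] [ 36.   4. -28.  86.   2.  90. -73.] [0.5 0.1 0.4]
[[346. 105.]
 [333. 203.]
 [227. 204.]
 [216. 105.]]
[ 0.5652 -0.0757] 9.29 [ 0.4  3.3 -0.1  2.5 -1.4 -1.9  1.1 -2.1] ball [[280.8 155.6]] [[ 0.50636693 -0.11222392  0.182     ]]
[ 0.5672 -0.0754] 9.29 [ 1.2  4.3 -0.9  3.5 -2.5 -2.5  2.3 -2.7] ball [[280.7 153.7]] [[ 0.50830343 -0.11184007  0.182     ]]
ball [{'location': [281.0, 155.6], 'score': 0.69}] [array([ 0.50642558, -0.11244189,  0.182     ])]
window [] []
tab [({'location': [162.1, 87.3], 'score': 0.55}, array([0.55496441, 0.05607831, 0.062     ]))]
```

View pics/w5.png

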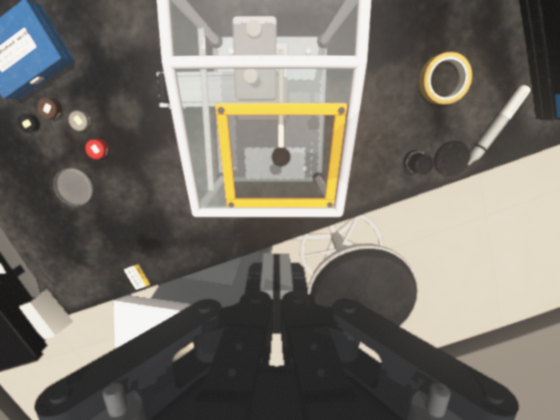

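The ball is at (281,156) and centred in the window; the carriage reads as home, with the tab near (162,87). Next I move over the ball and come down.

>>> apply_moves --motion '[[[1.6, 0.05, 0], [0, 0, 0]], [[1.6, 0, 0], [0, 0, 0]], [[0, 0, -4], [0, 0, 0]], [[0, 0, -4.5], [0, 0, 0]], [[0, 0, -3], [0, 0, 0]], [[0, 0, -2], [0, 0, 0]], [[0, 0, -1], [0, 0, 0]], [[0, 0, 0], [0, 0, 0]]]'

```text
time: 11.4
tcp_pos: [0.5035, -0.1132, 0.2259]
eef_rot: [-180.0, 0.0, 9.1]
ft_force: [0.5, -0.7, 0.5]
finger_gap: -0.004
grasp_force: 0.0
```

```bash
python3 - <<'E'
from wl import *
i=P('wrist','w6');s=readout.get_state();print(s['time'],s['tcp_pos'],s['eef_rot'],s['ft_force'].round(1))
E
```

```text
11.45 [ 0.50379106 -0.11325314  0.22666313] [-1.79991068e+02 -2.82341667e-02  9.13659734e+00] [-0.5  0.5 -0.4]
```

View pics/w6.png

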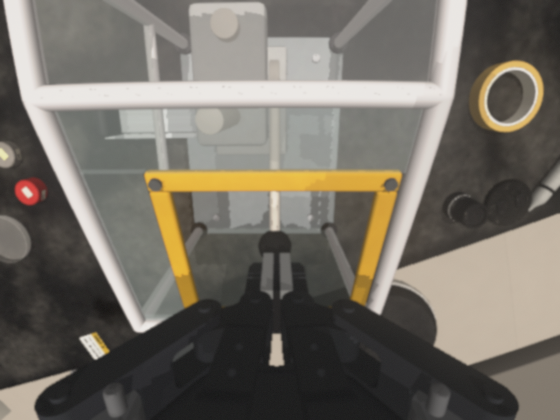

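The fingertips are centred over the ball at (275,245), and the yellow surround is clear of the fingers on both sides.

>>> apply_moves --motion '[[[0, 0, -0.6], [0, 0, 0]], [[0, 0, -0.6], [0, 0, 0]], [[0, 0, -0.6], [0, 0, 0]], [[0, 0, 0], [0, 0, 0]]]'

```text
time: 11.95
tcp_pos: [0.5026, -0.1137, 0.208]
eef_rot: [180.0, 0.1, 9.1]
ft_force: [-2.2, -0.5, 3.5]
finger_gap: -0.004
grasp_force: 1.7
```

>>> apply_moves --motion '[[[0, 0, -0.6], [0, 0, 0]], [[0, 0, -0.6], [0, 0, 0]], [[-0.1, 0, -0.5], [0, 0, 0]], [[0, 0, 0], [0, 0, 0]]]'

```text
time: 12.45
tcp_pos: [0.5017, -0.114, 0.1914]
eef_rot: [180.0, 0.0, 9.1]
ft_force: [-3.6, -0.3, 3.7]
finger_gap: 0.001
grasp_force: 2.2
```

>>> apply_moves --motion '[[[0, 0, -0.4], [0, 0, 0]], [[0, 0, -0.3], [0, 0, 0]], [[0, 0, -0.2], [0, 0, 0]], [[0, 0, 0], [0, 0, 0]]]'

```text
time: 12.95
tcp_pos: [0.5016, -0.1141, 0.1842]
eef_rot: [179.9, 0.0, 9.1]
ft_force: [-13.1, -0.1, 20.7]
finger_gap: 0.001
grasp_force: 10.7
```

>>> apply_moves --motion '[[[0, 0, -0.1], [0, 0, 0]], [[0, 0, 0], [0, 0, 0]], [[0, 0, 0], [0, 0, 0]], [[0, 0, 0], [0, 0, 0]], [[0, 0, 0], [0, 0, 0]], [[0, 0, 0], [0, 0, 0]], [[0, 0, 0], [0, 0, 0]], [[0, 0, 0], [0, 0, 0]], [[0, 0, 0], [0, 0, 0]], [[0, 0, 0], [0, 0, 0]], [[0, 0, 0], [0, 0, 0]], [[0, 0, 0], [0, 0, 0]]]'

```text
time: 14.45
tcp_pos: [0.5016, -0.1141, 0.184]
eef_rot: [179.9, 0.0, 9.1]
ft_force: [-16.4, 0.2, 27.7]
finger_gap: -0.0
grasp_force: 13.9
```

```bash
python3 - <<'E'
from wl import *
i=P('wrist','w7');s=readout.get_state();print(s['time'],s['tcp_pos'],s['ft_force'].round(1))
cv2.imwrite('pics/w7c.png',cv2.resize(i[0:330,100:460],(720,594)))
E
```

```text
14.5 [ 0.50160225 -0.11414227  0.18400293] [-15.6  -0.2  27.6]
```

View pics/w7c.png

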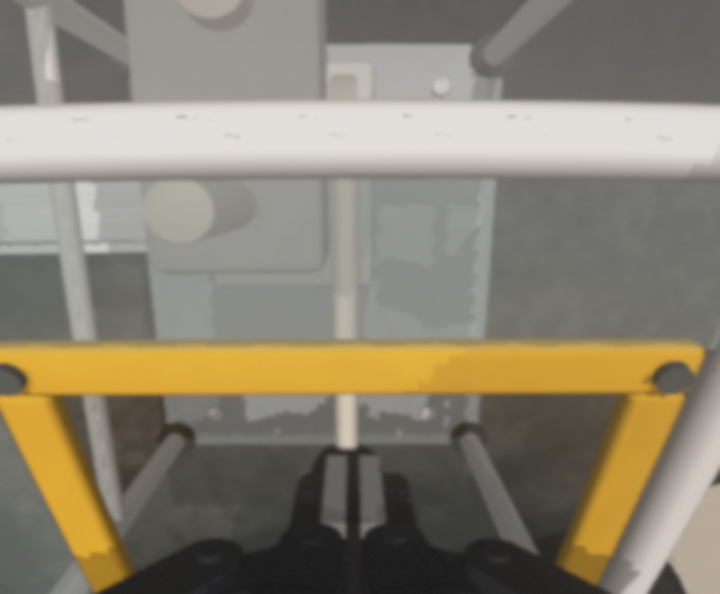

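The lever is held down at its stop: the ball is under the fingertips at about (345,455) in the crop, and the frame is clear. Now I release it and take the hand out.

>>> apply_moves --motion '[[[0, 0, 0.5], [0, 0, 0]], [[0, 0, 0.8], [0, 0, 0]], [[0, 0, 0.9], [0, 0, 0]], [[0, 0, 1], [0, 0, 0]], [[0, 0, 1.2], [0, 0, 0]], [[0, 0, 2], [0, 0, 0]], [[0, 0, 4], [0, 0, 0]], [[0, 0, 5], [0, 0, 0]], [[0, 0, 4], [0, 0, 0]], [[-1.7, 0, 1], [0, 0, 0]], [[-1.5, 0, 0], [0, 0, 0]], [[0, 0, 0], [0, 0, 0]]]'

```text
time: 16.0
tcp_pos: [0.4691, -0.1136, 0.3849]
eef_rot: [180.0, 0.1, 9.1]
ft_force: [-0.2, -0.5, -0.0]
finger_gap: 0.002
grasp_force: 0.0
```

```bash
python3 - <<'E'
from wl import *
T=TT();i=P('wrist','w8');s=readout.get_state();print(s['time'],s['tcp_pos'],s['ft_force'].round(1))
for n,z in(('ball',.182),('push_tab',.062)):
    print(n,[(k,atz('wrist',k['location'],z,T)) for k in vision.spot_point('wrist',n)[:2]])
X=[W([.566,-.0756,np.radians(9.3)],np.array(v)/1e3) for v in((-64,-26.5,182),(-70,-26.5,154),(10,133,62))]
print(proj('wrist',X,T).round(1))
E
```

```text
16.05 [ 0.46954391 -0.11355994  0.38467882] [ 0.9  0.7 -0.2]
ball []
push_tab [({'location': [164.6, 86.4], 'score': 0.69}, array([0.55412487, 0.0560617 , 0.062     ]))]
[[279.9 150.1]
 [279.6 152. ]
 [163.8  86.1]]
```

View pics/w8.png

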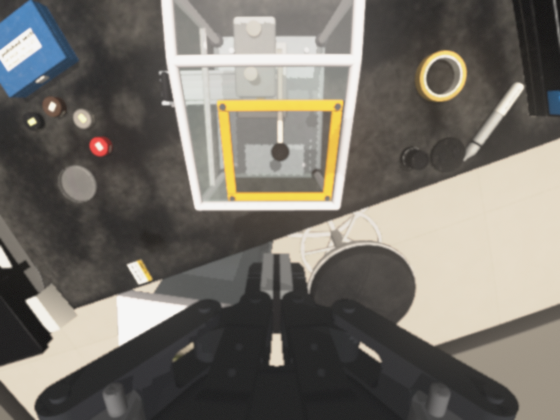

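The hand is out. The ball is back at (280,152), the tab is at the home position near (164,86), and the loose items are where they were.

```bash
python3 -c "
from workcell import job_done
print(job_done())"
```

```text
the job is handed in; nothing more can be done
None
```

I pushed the carriage home, held the lever on its stop for about 1.5 s, let it back up, took the hand out and handed the job in. The verdict was not shown, and I did not see the sample flush directly.

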